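# Sweep salvaged heat sinks into the catch bay

### The job

Clear the rework bench: with the closed fingers, sweep the three finned heat sinks along the bench, through the open mouth of the aluminium catch bay, until the middle of each lies in the bay's back half, flat on the bench. Only push them, never lift or tip them, and leave the capacitors, nozzle, jar, spool, connector and screwdriver standing or lying where they are.

Things in the scene. Friction and masses are not known exactly. Their poses are not given: they have to be found in the camera images.
- bay: low three-walled aluminium catch bay fixed to the bench, with no floor of its own (the bench runs on into it). Inside 140 mm deep (its x), 320 mm wide (its y); walls 5 mm thick, 22 mm high. Origin on the bench at the middle of the inside; x points from the open mouth (x = -70 mm) to the back wall (inner face x = +70 mm); side walls' inner faces at y = +-160 mm. The heat sinks lie before its mouth
- sink_square: finned aluminium heat sink, lying flat on the bench, fins up, 40 x 40 mm and 18 mm high, 40 g give or take; origin at the centre of its underside, z up, x along the fins
- sink_long: finned aluminium heat sink, lying flat on the bench, fins up, 48 (x) x 32 (y) mm and 18 mm high, 40 g give or take; origin at the centre of its underside, z up, x along the fins
- sink_small: finned aluminium heat sink, lying flat on the bench, fins up, 32 x 32 mm and 18 mm high, 40 g give or take; origin at the centre of its underside, z up, x along the fins
- cap_a: black cylindrical capacitor standing on the bench among the heat sinks, 25 mm diameter, 35 mm high, origin at the centre of its underside; leave it alone
- cap_b: black cylindrical capacitor standing on the bench among the heat sinks, 25 mm diameter, 35 mm high, origin at the centre of its underside; leave it alone
- nozzle: steel hot-air nozzle standing on the bench beside the bay, foot 28 mm diameter, narrowing to 10 mm at the top, 36 mm high, origin at the centre of its underside; leave it alone
- jar: small amber glass jar with black lid beside the bay, 36 mm diameter, 42 mm high, origin at the centre of its underside; leave it alone
- spool: grey wire spool standing on end at the left of the work, 52 mm diameter, 40 mm high, origin at the centre of its underside; leave it alone
- connector: oblong black socket connector with steel shell, 16 x 50 mm and 22 mm high, on the bench near the robot at its right, origin at the centre of its underside; leave it alone
- driver: screwdriver lying on the bench at the right of the work, 160 mm long, origin near its middle, x along it; leave it alone

How it is judged (in metres and radians):
At the end, for the whole second after the job is handed in: The centre of every heat sink is between the bay's side walls and in the back half of its depth (x above 0 in the bay's frame), each flat on the bench (within 4 mm and 7 degrees) and at rest; every bystander is within 20 mm of its start, and those that stood still stand (x of sink_square in the frame of bay between 0 and 0.07 m and y of sink_square in the frame of bay between -0.16 and 0.16 m and height (world z) of each of sink_square, sink_long, sink_small below 0.004 m and angle between each of sink_square, sink_long, sink_small's own z axis and vertical below 0.12 rad and linear speed of each of sink_square, sink_long, sink_small below 0.01 m/s and x of sink_long in the frame of bay between 0 and 0.07 m and y of sink_long in the frame of bay between -0.16 and 0.16 m and x of sink_small in the frame of bay between 0 and 0.07 m and y of sink_small in the frame of bay between -0.16 and 0.16 m and distance of each of cap_a, cap_b, nozzle, jar, spool, connector, driver from where it was at the start of the episode below 0.02 m and angle between each of cap_a, cap_b, nozzle, jar, spool, connector's own z axis and vertical below 0.3 rad); the robot touches nothing.
It fails at once if a heat sink is lifted more than 10 mm off the bench or tipped by more than 30 degrees (height (world z) of any of sink_square, sink_long, sink_small above 0.01 m or angle between any of sink_square, sink_long, sink_small's own z axis and vertical above 0.52 rad).
It fails at once if a bystander is shifted by more than 20 mm or a standing one is knocked over (distance of any of cap_a, cap_b, nozzle, jar, spool, connector, driver from where it was at the start of the episode above 0.02 m or angle between any of cap_a, cap_b, nozzle, jar, spool, connector's own z axis and vertical above 0.3 rad).
It also fails if it takes over 51 s, if anything falls off the work surface, if the arm or the gripper's body presses on something with over 40 N, if the wrist force passes 120 N, or if a joint passes its speed limit or range.

### The arm

A 6-joint arm with a two-finger parallel gripper is mounted at the origin on the work surface. World frame = base frame: x ahead of the robot, y to its left, z up, the work surface at z = 0. Lengths are in mm, angles in rad, forces in N, time in s.
With the tool pointing down it reaches from about 300 to 850 mm from the base axis. Payload 4.2 kg.
Tool frame: the origin (TCP) lies between the finger pads; the fingertips stand 17 mm ahead of it and the grasp point (between the pads) lies 2 mm behind it (arm.tcp_to_tips is the distance from the TCP to the fingertips, in mm); z points along the fingers, y is the line along which they close (so a half turn about z gives the same grasp; the last joint's range is limited). The gripper opens to 91 mm and grips with 3 to 60 N. Pads are 32 mm wide; open, the fingers measure 118 mm over their backs; the gripper's body (76 mm by 178 mm) begins 60 mm behind the grasp point.
Start: joints at [1.21, 0.32, 1.565, -0, 1.257, -0.02], TCP at [192.191, 541.945, 230.976] pointing down, gripper open.
Joint ranges: [-3.11, 3.11], [-0.84, 2.01], [0.21, 2.61], [-1.34, 4.49], [0.05, 2.63], [-2.56, 2.56]. Speed limits (rad/s): [2.57, 2.57, 3.14, 3.14, 3.14, 3.14].

### API

Orientations are given as a unit quaternion [w, x, y, z].
In Python, from station import arm gives the robot as it stands.
- The arm moves only by the tool move_arm, never from a script. Its argument "commands" is a list of rows, each an object of numbers: "fingers": the finger opening in cm, from 0 to 9.12; "dx", "dy", "dz": the shift along the tool's x, y, z in cm; "ax", "ay", "az": the turn, a rotation vector about the tool's x, y, z in rad. In form: [{"fingers": .., "dx": .., "dy": .., "dz": .., "ax": .., "ay": .., "az": ..}, ...]. A call has 1 to 20 rows; each row is the pose to reach, as a shift and turn from the pose commanded when the call began, along the tool's axes at that moment; what a row does not reach only later rows make up. A row lasts 1/8 s, in which the tool goes at most 62.5 mm and 10.7 degrees, less where a joint would pass 70% of its speed; a pose out of reach is approached as far as the arm can. A call with a gripper value outside its range is refused whole. The fingers move at their own pace and stop on an object; the grip force is fixed at half the most. Time passes only in rows, so rows that repeat a pose let the fingers close. It gives the time, the measured TCP pose, the force, the opening and the grip force at its end, in the units of the state.
- arm.sense(): the state, without advancing time (a new reading comes with each control period).
- arm.capture(name): name is "scene" or "top" or "wrist"; returns (picture, depth): 420x560x3 uint8, red, green, blue; 420x560 float32, mm along the optical axis (not along the pixel's ray), 0 where there is no reading.
- arm.camera_params(name): a dict with "mtx" (3x3 intrinsics, pixels), "rvec" (rotation vector, rad) and "tvec" (3), from world to camera coordinates, as OpenCV has them; the wrist camera has in their place "mount" (4x4, takes a point from camera to tool coordinates, whose origin is the TCP and whose axes are the flange's). Camera axes: x right, y down, z forward; pixel columns grow to the right and rows downward; lengths in mm; the calibration is good to about 2 mm. A picture is of the moment at which its call begins: read the wrist's pose just before it. camera_params takes no time and is no camera call.
- arm.sign_off(): hands the job in; it is judged then, once.
The state is a dict: "clock": time; "joint_pos": joint angles; "qd": joint speeds; "joint_efforts": joint torques, N m; "position": TCP position; "eef_rot": TCP orientation; "ft_force": force on the tool from outside, world axes, zero at the start; "wrist_torque": the same for the moment, N m; "gripper_width": opening from 0.0 (shut) to 1.0 (fully open); "finger_force": force on a finger pad.
Only numpy, scipy, OpenCV 4.12 (cv2) and the standard library are available. Lean on these libraries where they do the work, as an engineer would, in place of code of your own. Each camera call takes 0.05 s, during which the arm holds its last target. There are 200 camera calls.

## Working session

There is one attempt and no reset: what is moved stays moved. The work goes in short steps, Python scripts to look and compute and a tool call to move; the robot and the scene stay as the last step left them, time stands still between calls to the robot, and variables do not carry over. Pictures are saved under pics/ and viewed, at most 10 in all, crops included, and the job is handed in when it is done.

Besides the shell and the picture viewer there is one more tool, called as name(argument=value, ...), one argument or row to a line, values as JSON. move_arm: Moves the arm, as the interface text tells. Its arguments: {"type":"object","properties":{"commands":{"type":"array","items":{"type":"object","properties":{"fingers":{"type":"number"},"dx":{"type":"number"},"dy":{"type":"number"},"dz":{"type":"number"},"ax":{"type":"number"},"ay":{"type":"number"},"az":{"type":"number"}}}}},"required":["commands"]}

```bash
mkdir -p pics; ls
cat > h.py <<'E'
import numpy as np,cv2
from station import arm
def pts(name,depth):
    p=arm.camera_params(name);K=np.array(p["mtx"]);R=cv2.Rodrigues(np.array(p["rvec"],float))[0];t=np.array(p["tvec"],float).ravel()
    v,u=np.mgrid[:420,:560]
    c=np.stack([(u-K[0,2])/K[0,0]*depth,(v-K[1,2])/K[1,1]*depth,depth],-1)
    return (c-t)@R
E
python3 - <<'E'
from h import *
im,d=arm.capture("top");np.save("top.npy",d);cv2.imwrite("pics/top.png",cv2.resize(im[...,::-1],(800,600),interpolation=cv2.INTER_CUBIC))
P=pts("top",d)
for v,u in [(20,20),(20,540),(400,20),(400,540),(210,280)]:print(v,u,P[v,u].round())
s=arm.sense();print(s["clock"],s["position"],s["eef_rot"])
E
```

```text
pics
20 20 [1559. 1345. -756.]
20 540 [ 1533. -1343.  -752.]
400 20 [167. 411. 631.]
400 540 [ -234. -1038.  -423.]
210 280 [505.   5.  -3.]
0.05 [192.02759603 541.49326283 230.13163953] [-1.58134402e-04  1.69581851e-01  9.85515721e-01 -8.56658259e-04]
```

View pics/top.png

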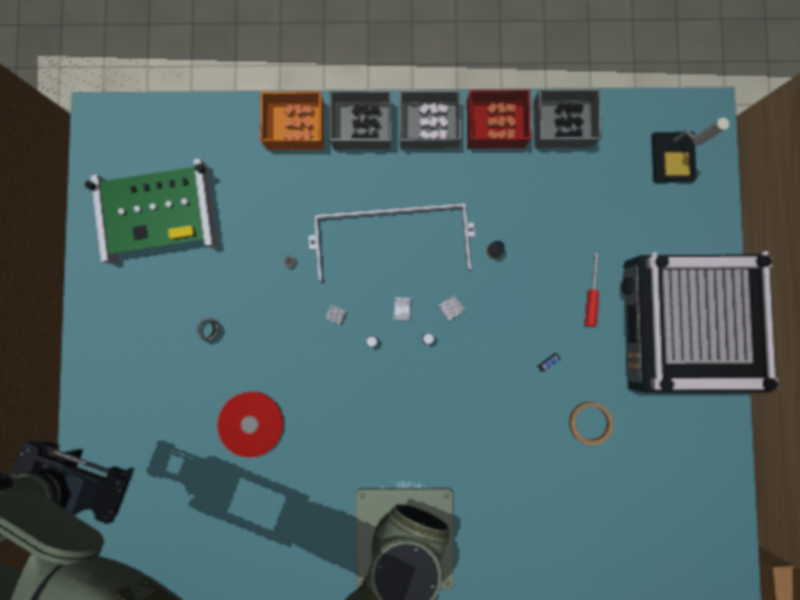

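The top view shows the bay around (390,240), with sinks at (336,315), (402,308) and (452,308). The caps are at (372,342) and (428,339), on the robot's side of the sinks. Next I'll get world coordinates and an enlarged rectified view.

Run:
```python
from h import *
d=np.load("top.npy");P=pts("top",d)
m=(P[...,2]>9)&(P[...,2]<60)&(P[...,0]>330)&(P[...,0]<760)&(abs(P[...,1])<420)
n,l=cv2.connectedComponents(m.astype(np.uint8))
for i in range(1,n):
    q=P[l==i]
    if len(q)<6: continue
    r=cv2.minAreaRect(q[:,:2].astype(np.float32))
    v,u=np.argwhere(l==i).mean(0)
    print(np.round([u*800/560,v*600/420]),len(q),"ctr",np.round(r[0]),"size",np.round(r[1]),"ang",round(r[2]),"z",q[:,2].max().round(),"med",np.median(q,0).round())
im,_=arm.capture("top");c=im[135:265,130:430,::-1]
cv2.imwrite("pics/c.png",cv2.resize(c,(800,347),interpolation=cv2.INTER_CUBIC))
# bay corner outer pts
q=P[(P[...,2]>9)&(P[...,2]<35)&(P[...,0]>600)&(P[...,0]<760)&(abs(P[...,1])<260)]
a=arm.capture("scene")[0];cv2.imwrite("pics/s.png",cv2.resize(a[...,::-1],(800,600)))
b=cv2.boxPoints(cv2.minAreaRect(q[:,:2].astype(np.float32)));print(b.round())
```

```text
[210. 227.] 190 ctr [668. 413.] size [94. 14.] ang 0 z 56.0 med [658. 414.  41.]
[391. 224.] 439 ctr [632.  22.] size [146. 330.] ang 4 z 28.0 med [692.  26.  20.]
[496. 248.] 118 ctr [ 613. -203.] size [31. 33.] ang 44 z 47.0 med [ 611. -200.   40.]
[289. 261.] 54 ctr [590. 247.] size [25. 25.] ang 30 z 35.0 med [588. 245.  18.]
[592. 304.] 242 ctr [ 514. -409.] size [ 24. 137.] ang 88 z 29.0 med [ 489. -408.   22.]
[452. 307.] 99 ctr [ 487. -106.] size [39. 40.] ang 34 z 23.0 med [ 487. -106.   16.]
[396. 301.] 7 ctr [500.  14.] size [ 0. 19.] ang 90 z 18.0 med [500.  14.  18.]
[399. 301.] 6 ctr [501.   8.] size [ 0. 15.] ang 90 z 20.0 med [502.   8.  17.]
[401. 301.] 6 ctr [502.   2.] size [ 0. 16.] ang 90 z 19.0 med [501.   2.  16.]
[336. 314.] 68 ctr [474. 145.] size [32. 32.] ang 64 z 22.0 med [473. 144.  16.]
[403. 314.] 7 ctr [472.  -1.] size [ 0. 19.] ang 89 z 19.0 med [472.  -1.  15.]
[406. 314.] 7 ctr [472.  -7.] size [ 0. 19.] ang 90 z 20.0 med [472.  -7.  16.]
[409. 314.] 8 ctr [474. -13.] size [ 0. 22.] ang 89 z 22.0 med [474. -13.  17.]
[212. 329.] 28 ctr [442. 407.] size [15. 36.] ang 87 z 42.0 med [443. 408.  26.]
[428. 338.] 46 ctr [421. -54.] size [21. 21.] ang 0 z 38.0 med [421. -53.  34.]
[372. 341.] 46 ctr [415.  65.] size [21. 21.] ang 2 z 41.0 med [415.  66.  34.]
[549. 361.] 88 ctr [ 369. -315.] size [17. 49.] ang 36 z 27.0 med [ 370. -312.   17.]
[[ 601.  254.]
 [ 601. -194.]
 [ 754. -194.]
 [ 754.  254.]]
```

View pics/c.png

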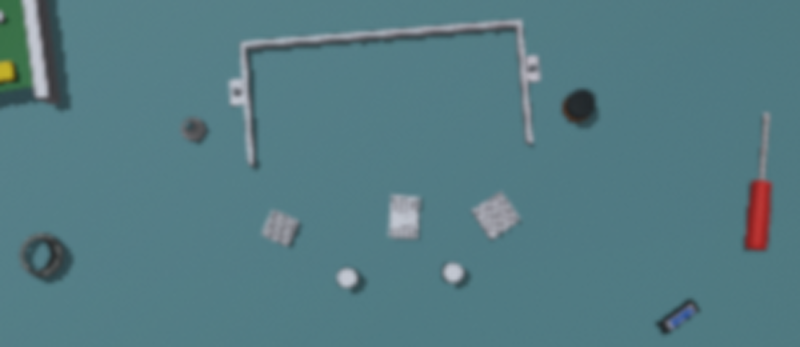

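View pics/s.png

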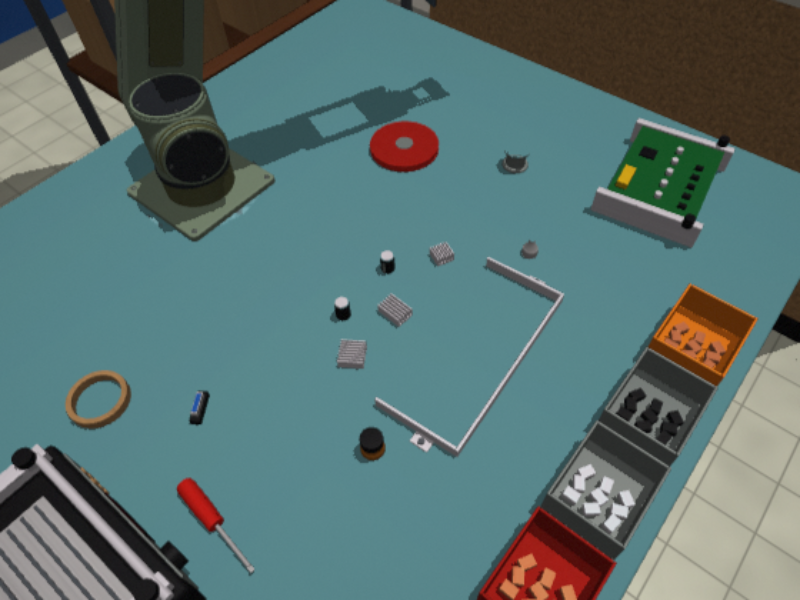

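The scene view confirms the layout: the path between the sinks and the bay mouth is free. The bay is turned about 4°, with its centre near (629,22). The sinks are small (474,145), long (487,1) and square (487,-106), and the caps are (415,65) and (421,-54). First I'll close the fingers, align the tool with the world axes and move behind the small sink.

move_arm(
  commands=[
    {"fingers": 0, "dx": -17, "dy": -14, "az": -0.17},
    {"fingers": 0, "dx": -35.2, "dy": -29.6, "az": -0.342},
    {"fingers": 0, "dx": -35.2, "dy": -29.6, "az": -0.342},
    {"fingers": 0, "dx": -35.2, "dy": -29.6, "az": -0.342},
    {"fingers": 0, "dx": -35.2, "dy": -29.6, "az": -0.342},
    {"fingers": 0, "dx": -35.2, "dy": -29.6, "az": -0.342},
    {"fingers": 0, "dx": -35.2, "dy": -29.6, "az": -0.342},
    {"fingers": 0, "dx": -35.2, "dy": -29.6, "az": -0.342},
    {"fingers": 0, "dx": -35.2, "dy": -29.6, "az": -0.342},
    {"fingers": 0, "dx": -35.2, "dy": -29.6, "az": -0.342},
    {"fingers": 0, "dx": -35.2, "dy": -29.6, "az": -0.342},
    {"fingers": 0, "dx": -35.2, "dy": -29.6, "az": -0.342},
  ],
)

```text
validation failed for argument at $.co...
```

move_arm(
  commands=[
    {"fingers": 0.0, "dx": -17.0, "dy": -14.0, "dz": 0.0, "ax": 0.0, "ay": 0.0, "az": -0.17},
  ],
)

```text
clock: 0.28
position: [223.8, 490.1, 230.1]
eef_rot: [-0.0, 0.081, 0.997, 0.0]
ft_force: [1.3, -1.3, -0.0]
gripper_width: 0.919
finger_force: 0.0
```

The interface needs every key in each row.

move_arm(
  commands=[
    {"fingers": 0.0, "dx": -25.4, "dy": -30.8, "dz": 0.0, "ax": 0.0, "ay": 0.0, "az": -0.162},
    {"fingers": 0.0, "dx": -25.4, "dy": -30.8, "dz": 0.0, "ax": 0.0, "ay": 0.0, "az": -0.162},
    {"fingers": 0.0, "dx": -25.4, "dy": -30.8, "dz": 0.0, "ax": 0.0, "ay": 0.0, "az": -0.162},
    {"fingers": 0.0, "dx": -25.4, "dy": -30.8, "dz": 0.0, "ax": 0.0, "ay": 0.0, "az": -0.162},
    {"fingers": 0.0, "dx": -25.4, "dy": -30.8, "dz": 0.0, "ax": 0.0, "ay": 0.0, "az": -0.162},
    {"fingers": 0.0, "dx": -25.4, "dy": -30.8, "dz": 0.0, "ax": 0.0, "ay": 0.0, "az": -0.162},
    {"fingers": 0.0, "dx": -25.4, "dy": -30.8, "dz": 0.0, "ax": 0.0, "ay": 0.0, "az": -0.162},
    {"fingers": 0.0, "dx": -25.4, "dy": -30.8, "dz": 0.0, "ax": 0.0, "ay": 0.0, "az": -0.162},
    {"fingers": 0.0, "dx": -25.4, "dy": -30.8, "dz": 0.0, "ax": 0.0, "ay": 0.0, "az": -0.162},
    {"fingers": 0.0, "dx": -25.4, "dy": -30.8, "dz": 0.0, "ax": 0.0, "ay": 0.0, "az": -0.162},
    {"fingers": 0.0, "dx": -25.4, "dy": -30.8, "dz": 0.0, "ax": 0.0, "ay": 0.0, "az": -0.162},
  ],
)

```text
clock: 1.65
position: [421.9, 142.5, 231.0]
eef_rot: [-0.0, 0.004, 1.0, 0.0]
ft_force: [-0.3, -0.5, -0.7]
gripper_width: 0.005
finger_force: 0.0
```

move_arm(
  commands=[
    {"fingers": 0.0, "dx": 0.0, "dy": 0.2, "dz": 6.0, "ax": 0.0, "ay": 0.0, "az": 0.0},
    {"fingers": 0.0, "dx": 0.0, "dy": 0.2, "dz": 12.0, "ax": 0.0, "ay": 0.0, "az": 0.0},
    {"fingers": 0.0, "dx": 0.0, "dy": 0.2, "dz": 17.0, "ax": 0.0, "ay": 0.0, "az": 0.0},
    {"fingers": 0.0, "dx": 0.0, "dy": 0.2, "dz": 20.0, "ax": 0.0, "ay": 0.0, "az": 0.0},
    {"fingers": 0.0, "dx": 0.0, "dy": 0.2, "dz": 20.8, "ax": 0.0, "ay": 0.0, "az": 0.0},
    {"fingers": 0.0, "dx": 0.0, "dy": 0.2, "dz": 20.8, "ax": 0.0, "ay": 0.0, "az": 0.0},
    {"fingers": 0.0, "dx": -1.0, "dy": 0.2, "dz": 20.8, "ax": 0.0, "ay": 0.0, "az": 0.0},
    {"fingers": 0.0, "dx": -2.0, "dy": 0.2, "dz": 20.8, "ax": 0.0, "ay": 0.0, "az": 0.0},
    {"fingers": 0.0, "dx": -3.0, "dy": 0.2, "dz": 20.8, "ax": 0.0, "ay": 0.0, "az": 0.0},
    {"fingers": 0.0, "dx": -4.0, "dy": 0.2, "dz": 20.8, "ax": 0.0, "ay": 0.0, "az": 0.0},
    {"fingers": 0.0, "dx": -5.0, "dy": 0.2, "dz": 20.8, "ax": 0.0, "ay": 0.0, "az": 0.0},
    {"fingers": 0.0, "dx": -6.0, "dy": 0.2, "dz": 20.8, "ax": 0.0, "ay": 0.0, "az": 0.0},
    {"fingers": 0.0, "dx": -7.0, "dy": 0.2, "dz": 20.8, "ax": 0.0, "ay": 0.0, "az": 0.0},
    {"fingers": 0.0, "dx": -8.0, "dy": 0.2, "dz": 20.8, "ax": 0.0, "ay": 0.0, "az": 0.0},
  ],
)

```text
clock: 3.4
position: [503.0, 143.0, 22.9]
eef_rot: [-0.0, 0.004, 1.0, 0.0]
ft_force: [-0.6, -0.8, 0.7]
gripper_width: 0.006
finger_force: 0.2
```

Run:
```python
from h import *
im,_=arm.capture("wrist");im2,_=arm.capture("scene")
o=np.hstack([cv2.resize(im,(400,300)),cv2.resize(im2[140:320,220:460],(400,300))])
cv2.imwrite("pics/w1.png",o[...,::-1])
```

```text
(no output)
```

View pics/w1.png

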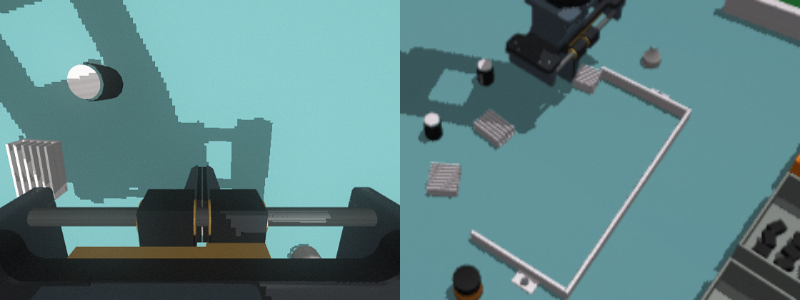

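The small sink, at (587,78) in the right-hand panel, is being pushed and is close to the left wall's end at (603,70). I'll measure how much room is left.

```bash
cat >> h.py <<'E'
B=np.array([629.5,22.]);A=np.deg2rad(4)
def bayf(xy):
    return (np.asarray(xy)-B)@np.array([[np.cos(A),-np.sin(A)],[np.sin(A),np.cos(A)]])
def blob(P,x0,x1,y0,y1,z0=8,z1=26):
    q=P[(P[...,0]>x0)&(P[...,0]<x1)&(P[...,1]>y0)&(P[...,1]<y1)&(P[...,2]>z0)&(P[...,2]<z1)]
    if len(q)<4: return None
    r=cv2.minAreaRect(q[:,:2].astype(np.float32))
    return len(q),np.round(r[0]),np.round(r[1]),round(r[2]),"range",np.percentile(q[:,:2],[1,99],axis=0).round(),"bay",bayf(r[0]).round()
E
python3 - <<'E'
from h import *
P=pts("scene",arm.capture("scene")[1])
print("small",blob(P,521,556,100,172))
print("wall L",blob(P,570,620,165,215,12))
print("wall R",blob(P,580,640,-165,-110,12))
print("back",blob(P,680,720,-60,100,12))
print("long",blob(P,455,520,-40,40)); print("sq",blob(P,455,520,-140,-70))
E
```

```text
small (168, array([536., 154.]), array([36., 35.]), 10, 'range', array([[521., 135.],
       [555., 171.]]), 'bay', array([-84., 138.]))
wall L (79, array([595., 181.]), array([49.,  7.]), 6, 'range', array([[572., 176.],
       [620., 186.]]), 'bay', array([-23., 161.]))
wall R (108, array([ 610., -143.]), array([60.,  7.]), 4, 'range', array([[ 581., -148.],
       [ 639., -139.]]), 'bay', array([ -31., -163.]))
back (197, array([702.,  20.]), array([  6., 159.]), 4, 'range', array([[694., -58.],
       [709.,  98.]]), 'bay', array([72., -7.]))
long (280, array([487.,   0.]), array([34., 50.]), 86, 'range', array([[462., -17.],
       [511.,  17.]]), 'bay', array([-144.,  -12.]))
sq (326, array([ 488., -107.]), array([40., 43.]), 34, 'range', array([[ 463., -133.],
       [ 512.,  -81.]]), 'bay', array([-150., -119.]))
```

Only about 5 mm is left to the left wall. I'll back off, shift the fingers to its outer side, angle the face 8° inward and push on.

move_arm(
  commands=[
    {"fingers": 0.0, "dx": 1.5, "dy": 0.0, "dz": 0.0, "ax": 0.0, "ay": 0.0, "az": 0.0},
    {"fingers": 0.0, "dx": 1.5, "dy": 1.4, "dz": 0.0, "ax": 0.0, "ay": 0.0, "az": 0.14},
    {"fingers": 0.0, "dx": 1.5, "dy": 1.4, "dz": 0.0, "ax": 0.0, "ay": 0.0, "az": 0.14},
    {"fingers": 0.0, "dx": 0.5, "dy": 1.3, "dz": 0.0, "ax": 0.0, "ay": 0.0, "az": 0.14},
    {"fingers": 0.0, "dx": -0.5, "dy": 1.1, "dz": 0.0, "ax": 0.0, "ay": 0.0, "az": 0.14},
    {"fingers": 0.0, "dx": -1.5, "dy": 1.0, "dz": 0.0, "ax": 0.0, "ay": 0.0, "az": 0.14},
    {"fingers": 0.0, "dx": -2.5, "dy": 0.9, "dz": 0.0, "ax": 0.0, "ay": 0.0, "az": 0.14},
    {"fingers": 0.0, "dx": -3.5, "dy": 0.7, "dz": 0.0, "ax": 0.0, "ay": 0.0, "az": 0.14},
    {"fingers": 0.0, "dx": -4.5, "dy": 0.6, "dz": 0.0, "ax": 0.0, "ay": 0.0, "az": 0.14},
    {"fingers": 0.0, "dx": -5.5, "dy": 0.4, "dz": 0.0, "ax": 0.0, "ay": 0.0, "az": 0.14},
  ],
)

```text
clock: 4.8
position: [558.1, 146.4, 22.9]
eef_rot: [0.0, 0.074, 0.997, 0.0]
ft_force: [-0.5, -0.5, 0.3]
gripper_width: 0.006
finger_force: 0.1
```

Run:
```python
from h import *
P=pts("scene",arm.capture("scene")[1]);p=arm.sense()["position"];print(p)
print("small",blob(P,p[0]+18,p[0]+56,100,172))
```

```text
[559.78324398 146.27895251  23.06608349]
small (173, array([593., 139.]), array([34., 32.]), 84, 'range', array([[578., 121.],
       [609., 157.]]), 'bay', array([-28., 119.]))
```

It is flush and centred, and heading inward. I'll finish this push, then retract, lift and go behind the long sink.

move_arm(
  commands=[
    {"fingers": 0.0, "dx": -1.0, "dy": 0.0, "dz": 0.0, "ax": 0.0, "ay": 0.0, "az": 0.0},
    {"fingers": 0.0, "dx": -2.0, "dy": 0.0, "dz": 0.0, "ax": 0.0, "ay": 0.0, "az": 0.0},
    {"fingers": 0.0, "dx": -3.0, "dy": 0.0, "dz": 0.0, "ax": 0.0, "ay": 0.0, "az": 0.0},
    {"fingers": 0.0, "dx": -4.0, "dy": 0.0, "dz": 0.0, "ax": 0.0, "ay": 0.0, "az": 0.0},
    {"fingers": 0.0, "dx": -5.0, "dy": 0.0, "dz": 0.0, "ax": 0.0, "ay": 0.0, "az": 0.0},
    {"fingers": 0.0, "dx": -5.6, "dy": 0.0, "dz": 0.0, "ax": 0.0, "ay": 0.0, "az": 0.0},
    {"fingers": 0.0, "dx": -6.0, "dy": 0.0, "dz": 0.0, "ax": 0.0, "ay": 0.0, "az": 0.0},
    {"fingers": 0.0, "dx": -6.0, "dy": 0.0, "dz": 0.0, "ax": 0.0, "ay": 0.0, "az": 0.0},
    {"fingers": 0.0, "dx": -3.0, "dy": 0.0, "dz": 0.0, "ax": 0.0, "ay": 0.0, "az": 0.0},
    {"fingers": 0.0, "dx": -3.0, "dy": 0.0, "dz": -6.0, "ax": 0.0, "ay": 0.0, "az": 0.0},
    {"fingers": 0.0, "dx": -3.0, "dy": 0.0, "dz": -8.0, "ax": 0.0, "ay": 0.0, "az": 0.0},
    {"fingers": 0.0, "dx": 10.0, "dy": -16.2, "dz": -8.0, "ax": 0.0, "ay": 0.0, "az": -0.148},
    {"fingers": 0.0, "dx": 10.0, "dy": -16.2, "dz": -8.0, "ax": 0.0, "ay": 0.0, "az": -0.148},
    {"fingers": 0.0, "dx": 10.0, "dy": -16.2, "dz": -8.0, "ax": 0.0, "ay": 0.0, "az": -0.148},
    {"fingers": 0.0, "dx": 10.0, "dy": -16.2, "dz": -8.0, "ax": 0.0, "ay": 0.0, "az": -0.148},
    {"fingers": 0.0, "dx": 10.0, "dy": -16.2, "dz": -8.0, "ax": 0.0, "ay": 0.0, "az": -0.148},
    {"fingers": 0.0, "dx": 10.0, "dy": -16.2, "dz": -8.0, "ax": 0.0, "ay": 0.0, "az": -0.148},
  ],
)

```text
clock: 6.98
position: [436.4, 1.7, 103.3]
eef_rot: [0.001, 0.0, 1.0, 0.0]
ft_force: [-0.2, 0.9, -0.3]
gripper_width: 0.01
finger_force: 0.0
```

Run:
```python
from h import *
P=pts("scene",arm.capture("scene")[1]);s=arm.sense();print(s["position"],s["eef_rot"])
print("small",blob(P,600,680,100,170)); print("long",blob(P,455,520,-40,40))
```

```text
[436.25431167   1.84374813 103.15172213] [ 9.14903095e-04 -8.21777736e-05  9.99999566e-01  1.55196289e-04]
small (198, array([651., 131.]), array([34., 33.]), 81, 'range', array([[633., 113.],
       [668., 148.]]), 'bay', array([ 29., 107.]))
long (280, array([486.,  -0.]), array([34., 50.]), 86, 'range', array([[462., -17.],
       [511.,  17.]]), 'bay', array([-144.,  -12.]))
```

move_arm(
  commands=[
    {"fingers": 0.0, "dx": 0.0, "dy": -0.1, "dz": 4.0, "ax": 0.0, "ay": 0.0, "az": 0.0},
    {"fingers": 0.0, "dx": 0.0, "dy": -0.1, "dz": 7.0, "ax": 0.0, "ay": 0.0, "az": 0.0},
    {"fingers": 0.0, "dx": 0.0, "dy": -0.1, "dz": 8.0, "ax": 0.0, "ay": 0.0, "az": 0.0},
    {"fingers": 0.0, "dx": 0.0, "dy": -0.1, "dz": 8.0, "ax": 0.0, "ay": 0.0, "az": 0.0},
    {"fingers": 0.0, "dx": -1.0, "dy": -0.1, "dz": 8.0, "ax": 0.0, "ay": 0.0, "az": 0.0},
    {"fingers": 0.0, "dx": -2.0, "dy": -0.1, "dz": 8.0, "ax": 0.0, "ay": 0.0, "az": 0.0},
    {"fingers": 0.0, "dx": -3.0, "dy": -0.1, "dz": 8.0, "ax": 0.0, "ay": 0.0, "az": 0.0},
    {"fingers": 0.0, "dx": -4.0, "dy": -0.1, "dz": 8.0, "ax": 0.0, "ay": 0.0, "az": 0.0},
    {"fingers": 0.0, "dx": -5.0, "dy": -0.1, "dz": 8.0, "ax": 0.0, "ay": 0.0, "az": 0.0},
    {"fingers": 0.0, "dx": -6.0, "dy": -0.1, "dz": 8.0, "ax": 0.0, "ay": 0.0, "az": 0.0},
    {"fingers": 0.0, "dx": -7.0, "dy": -0.1, "dz": 8.0, "ax": 0.0, "ay": 0.0, "az": 0.0},
    {"fingers": 0.0, "dx": -8.0, "dy": -0.1, "dz": 8.0, "ax": 0.0, "ay": 0.0, "az": 0.0},
    {"fingers": 0.0, "dx": -9.0, "dy": -0.1, "dz": 8.0, "ax": 0.0, "ay": 0.0, "az": 0.0},
    {"fingers": 0.0, "dx": -10.0, "dy": -0.1, "dz": 8.0, "ax": 0.0, "ay": 0.0, "az": 0.0},
  ],
)

```text
clock: 8.78
position: [535.2, 0.0, 22.9]
eef_rot: [0.0, 0.0, 1.0, 0.0]
ft_force: [0.2, -0.5, -0.1]
gripper_width: 0.002
finger_force: 0.1
```

Run:
```python
from h import *
P=pts("scene",arm.capture("scene")[1]);s=arm.sense();p=s["position"];print(p)
print("long",blob(P,p[0]+17.5,p[0]+75,-50,50))
```

```text
[5.37029773e+02 1.52361095e-02 2.30976493e+01]
long (294, array([578.,   1.]), array([34., 47.]), 88, 'range', array([[555., -15.],
       [601.,  18.]]), 'bay', array([-53., -17.]))
```

move_arm(
  commands=[
    {"fingers": 0.0, "dx": -1.0, "dy": 0.0, "dz": 0.0, "ax": 0.0, "ay": 0.0, "az": 0.0},
    {"fingers": 0.0, "dx": -2.0, "dy": 0.0, "dz": 0.0, "ax": 0.0, "ay": 0.0, "az": 0.0},
    {"fingers": 0.0, "dx": -3.0, "dy": 0.0, "dz": 0.0, "ax": 0.0, "ay": 0.0, "az": 0.0},
    {"fingers": 0.0, "dx": -4.0, "dy": 0.0, "dz": 0.0, "ax": 0.0, "ay": 0.0, "az": 0.0},
    {"fingers": 0.0, "dx": -5.0, "dy": 0.0, "dz": 0.0, "ax": 0.0, "ay": 0.0, "az": 0.0},
    {"fingers": 0.0, "dx": -6.0, "dy": 0.0, "dz": 0.0, "ax": 0.0, "ay": 0.0, "az": 0.0},
    {"fingers": 0.0, "dx": -7.0, "dy": 0.0, "dz": 0.0, "ax": 0.0, "ay": 0.0, "az": 0.0},
    {"fingers": 0.0, "dx": -7.7, "dy": 0.0, "dz": 0.0, "ax": 0.0, "ay": 0.0, "az": 0.0},
    {"fingers": 0.0, "dx": -8.1, "dy": 0.0, "dz": 0.0, "ax": 0.0, "ay": 0.0, "az": 0.0},
    {"fingers": 0.0, "dx": -8.1, "dy": 0.0, "dz": 0.0, "ax": 0.0, "ay": 0.0, "az": 0.0},
    {"fingers": 0.0, "dx": -5.0, "dy": 0.0, "dz": 0.0, "ax": 0.0, "ay": 0.0, "az": 0.0},
    {"fingers": 0.0, "dx": -5.0, "dy": 0.0, "dz": -6.0, "ax": 0.0, "ay": 0.0, "az": 0.0},
    {"fingers": 0.0, "dx": -5.0, "dy": 0.0, "dz": -8.0, "ax": 0.0, "ay": 0.0, "az": 0.0},
    {"fingers": 0.0, "dx": 10.4, "dy": -11.5, "dz": -8.0, "ax": 0.0, "ay": 0.0, "az": -0.14},
    {"fingers": 0.0, "dx": 10.4, "dy": -11.5, "dz": -8.0, "ax": 0.0, "ay": 0.0, "az": -0.14},
    {"fingers": 0.0, "dx": 10.4, "dy": -11.5, "dz": -8.0, "ax": 0.0, "ay": 0.0, "az": -0.14},
    {"fingers": 0.0, "dx": 10.4, "dy": -11.5, "dz": -8.0, "ax": 0.0, "ay": 0.0, "az": -0.14},
    {"fingers": 0.0, "dx": 10.4, "dy": -11.5, "dz": -8.0, "ax": 0.0, "ay": 0.0, "az": -0.14},
    {"fingers": 0.0, "dx": 10.4, "dy": -11.5, "dz": -8.0, "ax": 0.0, "ay": 0.0, "az": -0.14},
  ],
)

```text
clock: 11.2
position: [431.8, -114.6, 103.1]
eef_rot: [0.001, -0.07, 0.998, -0.0]
ft_force: [0.4, -0.8, -0.3]
gripper_width: 0.003
finger_force: 0.0
```

Run:
```python
from h import *
P=pts("scene",arm.capture("scene")[1]);s=arm.sense();print(s["position"],s["eef_rot"])
print("long",blob(P,600,690,-50,50)); print("sq",blob(P,455,520,-140,-70))
```

```text
[ 431.66577046 -114.42547351  102.99776805] [ 4.91110909e-04 -7.01675121e-02  9.97535101e-01 -4.51695900e-05]
long (330, array([657.,   2.]), array([34., 49.]), 88, 'range', array([[634., -15.],
       [682.,  18.]]), 'bay', array([ 26., -22.]))
sq (325, array([ 488., -107.]), array([41., 43.]), 35, 'range', array([[ 463., -133.],
       [ 512.,  -81.]]), 'bay', array([-150., -119.]))
```

move_arm(
  commands=[
    {"fingers": 0.0, "dx": 0.0, "dy": 0.0, "dz": 4.0, "ax": 0.0, "ay": 0.0, "az": 0.0},
    {"fingers": 0.0, "dx": 0.0, "dy": 0.0, "dz": 7.0, "ax": 0.0, "ay": 0.0, "az": 0.0},
    {"fingers": 0.0, "dx": 0.0, "dy": 0.0, "dz": 8.0, "ax": 0.0, "ay": 0.0, "az": 0.0},
    {"fingers": 0.0, "dx": 0.0, "dy": 0.0, "dz": 8.0, "ax": 0.0, "ay": 0.0, "az": 0.0},
    {"fingers": 0.0, "dx": -1.0, "dy": 0.0, "dz": 8.0, "ax": 0.0, "ay": 0.0, "az": 0.0},
    {"fingers": 0.0, "dx": -2.0, "dy": 0.0, "dz": 8.0, "ax": 0.0, "ay": 0.0, "az": 0.0},
    {"fingers": 0.0, "dx": -3.0, "dy": 0.0, "dz": 8.0, "ax": 0.0, "ay": 0.0, "az": 0.0},
    {"fingers": 0.0, "dx": -4.0, "dy": 0.0, "dz": 8.0, "ax": 0.0, "ay": 0.0, "az": 0.0},
    {"fingers": 0.0, "dx": -5.0, "dy": 0.0, "dz": 8.0, "ax": 0.0, "ay": 0.0, "az": 0.0},
    {"fingers": 0.0, "dx": -6.0, "dy": 0.0, "dz": 8.0, "ax": 0.0, "ay": 0.0, "az": 0.0},
    {"fingers": 0.0, "dx": -7.0, "dy": 0.0, "dz": 8.0, "ax": 0.0, "ay": 0.0, "az": 0.0},
  ],
)

```text
clock: 12.62
position: [500.3, -105.1, 22.9]
eef_rot: [-0.0, -0.07, 0.998, 0.0]
ft_force: [-0.4, -0.1, 0.9]
gripper_width: 0.005
finger_force: 0.4
```

Run:
```python
from h import *
P=pts("scene",arm.capture("scene")[1]);s=arm.sense();p=s["position"];print(p)
print("sq",blob(P,p[0]+20,p[0]+72,-150,-60))
```

```text
[ 502.05933087 -105.1539129    23.04928838]
sq (320, array([ 543., -121.]), array([44., 70.]), 17, 'range', array([[ 523., -142.],
       [ 569.,  -86.]]), 'bay', array([ -96., -137.]))
```

Run:
```python
from h import *
im,d=arm.capture("scene");P=pts("scene",d)
for x0 in range(515,575,6):
    q=P[(abs(P[...,0]-x0-3)<3)&(P[...,1]>-160)&(P[...,1]<-60)&(P[...,2]>10)&(P[...,2]<26)]
    print(x0,len(q),q[:,1].min().round() if len(q) else 0,np.round(np.percentile(q[:,1],[5,50,95])) if len(q) else 0)
cv2.imwrite("pics/s2.png",cv2.resize(im[150:330,200:440,::-1],(800,600),interpolation=cv2.INTER_CUBIC))
```

```text
515 29 -116.0 [-115. -103.  -93.]
521 43 -131.0 [-130. -108.  -92.]
527 50 -130.0 [-130. -111.  -90.]
533 48 -129.0 [-128. -111.  -90.]
539 45 -129.0 [-128. -110.  -89.]
545 52 -128.0 [-127. -108.  -88.]
551 48 -127.0 [-126. -105.  -87.]
557 35 -126.0 [-126. -114.  -95.]
563 0 0 0
569 7 -149.0 [-149. -148. -145.]
```

View pics/s2.png

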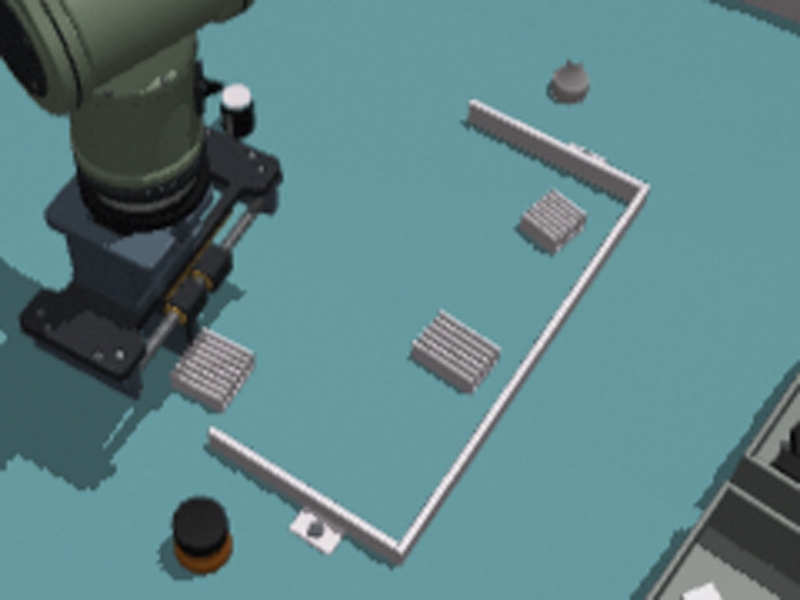

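The small and long sinks are in the back half. The square sink, at (213,370) in the crop, is flush but about 8 mm right of the finger axis, so I'll recentre and finish the push.

move_arm(
  commands=[
    {"fingers": 0.0, "dx": 1.2, "dy": 0.0, "dz": 0.0, "ax": 0.0, "ay": 0.0, "az": 0.0},
    {"fingers": 0.0, "dx": 1.2, "dy": -0.8, "dz": 0.0, "ax": 0.0, "ay": 0.0, "az": 0.0},
    {"fingers": 0.0, "dx": 0.4, "dy": -0.8, "dz": 0.0, "ax": 0.0, "ay": 0.0, "az": 0.0},
    {"fingers": 0.0, "dx": -0.6, "dy": -0.8, "dz": 0.0, "ax": 0.0, "ay": 0.0, "az": 0.0},
    {"fingers": 0.0, "dx": -1.6, "dy": -0.8, "dz": 0.0, "ax": 0.0, "ay": 0.0, "az": 0.0},
    {"fingers": 0.0, "dx": -2.6, "dy": -0.8, "dz": 0.0, "ax": 0.0, "ay": 0.0, "az": 0.0},
    {"fingers": 0.0, "dx": -3.6, "dy": -0.8, "dz": 0.0, "ax": 0.0, "ay": 0.0, "az": 0.0},
    {"fingers": 0.0, "dx": -4.6, "dy": -0.8, "dz": 0.0, "ax": 0.0, "ay": 0.0, "az": 0.0},
    {"fingers": 0.0, "dx": -5.6, "dy": -0.8, "dz": 0.0, "ax": 0.0, "ay": 0.0, "az": 0.0},
    {"fingers": 0.0, "dx": -6.6, "dy": -0.8, "dz": 0.0, "ax": 0.0, "ay": 0.0, "az": 0.0},
    {"fingers": 0.0, "dx": -7.6, "dy": -0.8, "dz": 0.0, "ax": 0.0, "ay": 0.0, "az": 0.0},
    {"fingers": 0.0, "dx": -8.6, "dy": -0.8, "dz": 0.0, "ax": 0.0, "ay": 0.0, "az": 0.0},
    {"fingers": 0.0, "dx": -9.6, "dy": -0.8, "dz": 0.0, "ax": 0.0, "ay": 0.0, "az": 0.0},
    {"fingers": 0.0, "dx": -10.6, "dy": -0.8, "dz": 0.0, "ax": 0.0, "ay": 0.0, "az": 0.0},
    {"fingers": 0.0, "dx": -11.6, "dy": -0.8, "dz": 0.0, "ax": 0.0, "ay": 0.0, "az": 0.0},
    {"fingers": 0.0, "dx": -12.4, "dy": -0.8, "dz": 0.0, "ax": 0.0, "ay": 0.0, "az": 0.0},
    {"fingers": 0.0, "dx": -12.4, "dy": -0.8, "dz": 0.0, "ax": 0.0, "ay": 0.0, "az": 0.0},
    {"fingers": 0.0, "dx": -9.5, "dy": -0.8, "dz": 0.0, "ax": 0.0, "ay": 0.0, "az": 0.0},
    {"fingers": 0.0, "dx": -9.5, "dy": -0.8, "dz": -6.0, "ax": 0.0, "ay": 0.0, "az": 0.0},
    {"fingers": 0.0, "dx": -9.5, "dy": -0.8, "dz": -12.0, "ax": 0.0, "ay": 0.0, "az": 0.0},
  ],
)

```text
clock: 15.22
position: [593.7, -99.9, 143.6]
eef_rot: [-0.001, -0.069, 0.998, 0.0]
ft_force: [0.7, -0.7, -0.4]
gripper_width: 0.004
finger_force: 0.0
```

move_arm(
  commands=[
    {"fingers": 0.0, "dx": 6.0, "dy": 0.0, "dz": -6.0, "ax": 0.0, "ay": 0.0, "az": 0.0},
    {"fingers": 0.0, "dx": 12.0, "dy": 0.0, "dz": -6.0, "ax": 0.0, "ay": 0.0, "az": 0.0},
    {"fingers": 0.0, "dx": 15.0, "dy": 0.0, "dz": -6.0, "ax": 0.0, "ay": 0.0, "az": 0.0},
    {"fingers": 0.0, "dx": 15.0, "dy": 0.0, "dz": -6.0, "ax": 0.0, "ay": 0.0, "az": 0.0},
    {"fingers": 0.0, "dx": 15.0, "dy": 0.0, "dz": -6.0, "ax": 0.0, "ay": 0.0, "az": 0.0},
  ],
)

```text
clock: 15.85
position: [446.9, -120.9, 203.3]
eef_rot: [0.001, -0.069, 0.998, -0.0]
ft_force: [-0.3, -0.8, -0.2]
gripper_width: 0.006
finger_force: 0.0
```

Run:
```python
from h import *
im,d=arm.capture("scene");P=pts("scene",d)
print("sq",blob(P,600,690,-125,-45));print("long",blob(P,600,690,-40,50));print("small",blob(P,600,680,100,170))
cv2.imwrite("pics/s3.png",cv2.resize(im[...,::-1],(800,600)))
```

```text
sq (383, array([662., -90.]), array([40., 42.]), 8, 'range', array([[ 642., -113.],
       [ 684.,  -69.]]), 'bay', array([  25., -114.]))
long (332, array([657.,   1.]), array([49., 35.]), 0, 'range', array([[634., -15.],
       [682.,  18.]]), 'bay', array([ 26., -23.]))
small (196, array([651., 131.]), array([35., 34.]), 79, 'range', array([[633., 113.],
       [668., 147.]]), 'bay', array([ 29., 107.]))
```

View pics/s3.png

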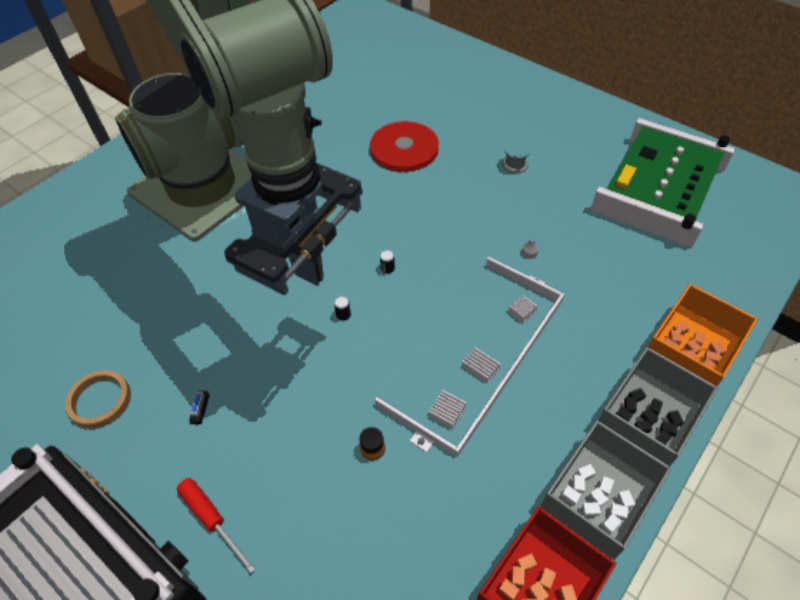

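All three sinks lie in the bay's back half (bay x about 25–29 mm), at (447,408), (480,363) and (522,308). The capacitors, at (342,308) and (387,262), and the other bystanders are where they were, and the arm is clear.

```bash
python3 -c "
from station import arm
print(arm.sign_off())"
```

```text
the job is handed in; nothing more can be done
None
```

I pushed all three heat sinks flat into the back half of the bay (bay x about 25–29 mm, from the last camera measurement), the bystanders looked unmoved in the last picture, and I handed the job in at about 16 s; the hand-in returned no verdict.

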